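Close up the desk organiser for the night

TASK

Close up the grey desk organiser using only your fingertips: first push its yellow-fronted drawer fully home, with the compass left lying in it, then push the blue lid sideways across the eraser well until it is fully shut. Push without slamming, grasp nothing, do not reach into the drawer or touch the compass or eraser, and leave the cup, stapler, sharpener and pencil as they stand; finish with the hand clear.

Things in the scene. Friction and masses are not known exactly. Their poses are not given: they have to be found in the camera images.
- organiser: grey plastic desk organiser, fixed to the desk, 180 (x) x 300 (y) x 70 mm high; origin at the centre of its underside, z up. Own -x face is the front, with the drawer; +y is left seen from behind the robot. Left half of the top is a flat deck; in the right half (own x -40 to 70, y -144 to -10 mm) is an open well 24 mm deep holding the eraser. A flat 50 mm strip lies in front of the well.
- drawer (a joint): how far the drawer is pulled out, m: 0 = fully home, at a hard stop; greater = out along the organiser's own -x, at most 0.10. Starts 0.055 to 0.09. Slides with about 1.5 N of friction and 6 N per m/s of drag, no spring, and stays where it is left.
- drawer_front: yellow front panel of the drawer, 10 mm thick (x), 296 mm wide (y), from 5 to 43 mm above the desk, moves with the drawer; when the drawer is home its front surface stands 12 mm proud of the organiser's front face. Axes as the organiser's; origin where the organiser's origin is when the drawer is home.
- front_push (a point): centre of the outer (front) surface of the yellow drawer panel, 24 mm above the desk; push here along the organiser's own +x to shut the drawer.
- tray: white inside of the drawer behind the yellow panel: floor 10 mm and wall tops 36 mm above the desk, open on top, moves with the drawer; not to be touched. Axes as the organiser's; origin where the organiser's origin is when the drawer is home.
- lid (a joint): how far the blue lid is open, m: 0 = fully shut over the well, at a hard stop; greater = slid along the organiser's own +y over the left deck, at most 0.12. Starts 0.05 to 0.10. About 1.2 N of friction and 5 N per m/s of drag, no spring, stays where it is left.
- lid_cap: blue flat lid, a solid slab 132 (x) x 142 (y) x 15 mm high, captive in grooves, from 72 to 87 mm above the desk, so its upright side edge can be pushed; cannot lift off. Axes as the organiser's; origin where the organiser's origin is when the lid is shut.
- lid_push (a point): centre of the lid's left (own +y) upright edge face, 79.5 mm above the desk, 9.5 mm above the deck; push here along the organiser's own -y to shut the lid.
- compass: chrome drawing compass, folded, 120 mm long along its own y, 20 mm wide, 11 mm high, loose on the drawer floor; origin under its middle.
- eraser: white hard silicone eraser, 22 x 45 x 12 mm, loose in the well; origin at the centre of its underside.
- cup: green ceramic cup, 80 mm across, 85 mm high, standing empty on the desk beside the organiser; origin at the centre of its base.
- stapler: black and red stapler, 110 x 34 x 50 mm high, on the desk; origin at the centre of its base, length along own x.
- sharpener: orange box pencil sharpener, 60 x 50 x 50 mm, on the desk; origin at the centre of its base.
- pencil: red mechanical pencil, 134 mm long along own x, 8 mm thick, lying on the desk; white click button at own +x; origin under the middle of the red barrel.

How it is judged (in metres and radians):
On the way, in this order (a step that is already met when the one before it is completed fails the run):
1. the drawer has been pushed fully home by the fingers on its front, while the lid is still open (value of joint drawer below 0.004 m and value of joint lid above 0.03 m and contact force between the fingers and drawer_front above 0.2 N), for 0.04 s.
2. then the lid has been pushed fully shut by the fingers (value of joint each of lid, drawer below 0.004 m and contact force between the fingers and lid_cap above 0.2 N), for 0.04 s.
At the end, for the whole second after the job is handed in: Drawer and lid both within 4 mm of fully shut; the compass lies at rest in the drawer and the eraser in its well; cup, stapler, sharpener and pencil are upright (or lying, the pencil) within 20 mm of where they stood (value of joint each of drawer, lid below 0.004 m and linear speed of each of compass, eraser below 0.02 m/s and x of compass in the frame of organiser between -0.09 and 0.06 m and y of compass in the frame of organiser between -0.135 and 0.135 m and z of compass in the frame of organiser between 0 and 0.022 m and x of eraser in the frame of organiser between -0.045 and 0.075 m and y of eraser in the frame of organiser between -0.146 and -0.008 m and z of eraser in the frame of organiser between 0.04 and 0.056 m and distance of each of cup, stapler, sharpener, pencil from where it was at the start of the episode below 0.02 m and angle between each of cup, stapler, sharpener, pencil's own z axis and vertical below 0.15 rad); the robot touches nothing.
It fails at once if drawer or lid slammed (faster than 0.4 m/s) (velocity of joint any of drawer, lid below -0.4 m/s).
It fails at once if the fingers reach into the drawer and press on its inside (more than 1 N), as in pinching its front (contact force between the fingers and tray above 1 N).
It fails at once if compass or eraser touched by the fingers (more than 0.5 N) (contact force between the fingers and compass above 0.5 N or contact force between the fingers and eraser above 0.5 N).
It fails at once if compass or eraser lifted out (height (world z) of compass above 0.04 m or height (world z) of eraser above 0.07 m).
It fails at once if cup, stapler, sharpener or pencil shifted more than 20 mm or lifted (distance of any of cup, stapler, sharpener, pencil from where it was at the start of the episode above 0.02 m).
It also fails if it takes over 42 s, if anything falls off the work surface, if the arm or the gripper's body presses on something with over 40 N, if the wrist force passes 120 N, or if a joint passes its speed limit or range.

ROBOT

A 6-joint arm with a two-finger parallel gripper is mounted at the origin on the work surface. World frame = base frame: x ahead of the robot, y to its left, z up, the work surface at z = 0. Lengths are in mm, angles in rad, forces in N, time in s.
With the tool pointing down it reaches from about 325 to 900 mm from the base axis. Payload 6.1 kg.
Tool frame: the origin (TCP) lies on the centre line of the jaws, within the pads' length; the fingertips stand 19 mm ahead of it and the grasp point (between the pads) is the TCP; x points along the fingers, y is the direction in which the jaws open and shut, and the axes are right-handed (so a half turn about x gives the same grasp; the last joint's range is limited). The gripper opens to 85 mm and grips with 20 to 120 N. Pads are 22 mm wide; open, the fingers measure 114 mm over their backs; the gripper's body (76 mm by 85 mm) begins 54 mm behind the grasp point. The pads swing forward as they close: fully open they stand 13 mm farther back than shut.
Start: joints at [1.073, 0.22, 1.526, -0, 1.395, -0.126], TCP at [227.056, 582.29, 250.3] pointing down, gripper open.
Joint ranges: [-2.98, 2.98], [-0.91, 2.08], [0.09, 2.57], [-1.24, 4.39], [0.2, 2.65], [-2.68, 2.68]. Speed limits (rad/s): [2.57, 2.57, 3.01, 3.14, 3.14, 3.14].

INTERFACE

Orientations are given as a unit quaternion [w, x, y, z].
In Python, from plant import monitor, viewer, robot gives the robot as it stands.
- The arm moves only by the tool send_rows, never from a script. Its argument "series" is a list that holds one entry, the list of rows, each a list of 4 numbers: the shift along the tool's x, y, z in cm, then the turn about the tool's x in rad. A call has 1 to 20 rows; each row is the pose to reach, as a shift and turn from the pose measured when the call began, along the tool's axes at that moment; what a row does not reach only later rows make up. A row lasts 1/12 s, in which the tool goes at most 41.7 mm and 7.16 degrees, less where a joint would pass 70% of its speed; a pose out of reach is approached as far as the arm can. A call with a gripper value outside its range is refused whole. "jaw" is the opening in per cent of the stroke, from 0 (shut) to 100 (fully open), set as the call begins (left out, the last holds). The fingers move at their own pace and stop on an object; "grip_force" is the grip in N (left out, the last holds). Time passes only in rows, so rows that repeat a pose let the fingers close. It gives the time, the measured TCP pose, the force and the opening at its end, in the units of the state.
- monitor.sense(): the state, without advancing time (a new reading comes with each control period).
- viewer.get_image(name): name is "scene" or "side" or "wrist"; returns a dict with "pixels" (480x640x3 uint8, red, green, blue), "fx", "fy", "cx", "cy" (pixels), "distortion" ([k1, k2, p1, p2, k3] as OpenCV has them; the pictures are not rectified), "rvec" (rotation vector, rad) and "tvec" (3), from world to camera coordinates, as OpenCV has them; the wrist camera has in their place "T_tool_cam" (4x4, takes a point from camera to tool coordinates, whose origin is the TCP and whose axes are the tool frame's). Camera axes: x right, y down, z forward; pixel columns grow to the right and rows downward; lengths in mm; the calibration is good to about 2 mm. A picture is of the moment at which its call begins: read the wrist's pose just before it. There is no depth.
- robot.close_job(): hands the job in, once; it reports no verdict.
Trained networks look in the newest picture that a camera, given by its name, has taken for a name from the list of things; names that differ only in an ending like _2 or _b are one class to them, and where a whole thing is asked for, a point or a joint stands for the part that bears it (a point fixed in the world has none). Each returns a list of dicts, best first, with "confidence" (0 to 1); they miss things now and then, are a little off and sometimes report something else, mostly with a low value. They report only what shows in the picture. A call takes as long as a camera call.
- viewer.spot_in(query, camera): "location" ([x, y, z] in mm, in world coordinates, good to about 4 mm: the middle of the surface that is visible of it).
- viewer.place_of(query, camera): "location" ([x, y, z] in mm, in world coordinates, good to about 4 mm: a listed point, or the origin of a listed thing).
The state is a dict: "t": time; "joints": joint angles; "dq": joint speeds; "joint_torque": joint torques, N m; "tool_pos": TCP position; "tcp_rot": TCP orientation; "force": force on the tool from outside, world axes, zero at the start; "torque": the same for the moment, N m; "gripper_width": finger opening in mm.
Only numpy, scipy, OpenCV 4.12 (cv2) and the standard library are available. Lean on these libraries where they do the work, as an engineer would, in place of code of your own. Each camera call takes 0.05 s, during which the arm holds its last target. There are 200 camera calls.

## Working session

There is one attempt and no reset: what is moved stays moved. The work goes in short steps, Python scripts to look and compute and a tool call to move; the robot and the scene stay as the last step left them, time stands still between calls to the robot, and variables do not carry over. Pictures are saved under pics/ and viewed, about 8 in all and at most 12, crops included, and the job is handed in when it is done.

Besides the shell and the picture viewer there is one more tool, called after "Call:" in YAML: its name, and indented under it one key for each argument. send_rows: Moves the arm, as the interface text tells. Its arguments: {"type":"object","properties":{"series":{"type":"array"},"jaw":{"type":"number"},"grip_force":{"type":"number"}},"required":["series"]}

```bash
mkdir -p pics; python3 - <<'E'
from plant import monitor, viewer, robot
import cv2,numpy as np
s=monitor.sense();print({k:np.round(v,3).tolist() for k,v in s.items()})
for c in("scene","side"):
    im=viewer.get_image(c);cv2.imwrite(f"pics/{c}0.png",im["pixels"][:,:,::-1])
    for q in("organiser","drawer_front","front_push","lid_cap","lid_push","cup","stapler","sharpener","pencil","compass","eraser"):
        for f in("place_of",):
            r=getattr(viewer,f)(q,c)
            print(c,q,[(np.round(d["location"],0).tolist(),round(d["confidence"],2)) for d in r[:2]])
E
```

```text
{'t': 0.0, 'joints': [1.073, 0.221, 1.528, -0.0, 1.395, -0.126], 'dq': [-0.002, -0.002, -0.001, -0.001, -0.002, 0.001], 'joint_torque': [0.002, -49.691, -38.939, 0.0, 0.011, 0.0], 'tool_pos': [226.788, 581.799, 249.204], 'tcp_rot': [0.695, 0.13, 0.695, -0.131], 'force': [-0.13, 0.221, 0.075], 'torque': [-0.036, 0.0, -0.01], 'gripper_width': 85.842}
scene organiser [([636.0, 58.0, -1.0], 0.72), ([446.0, 69.0, 21.0], 0.64)]
scene drawer_front []
scene front_push [([447.0, 69.0, 24.0], 0.76)]
scene lid_cap [([640.0, 151.0, -1.0], 0.8)]
scene lid_push [([654.0, 144.0, 78.0], 0.84), ([500.0, 304.0, 0.0], 0.39)]
scene cup [([616.0, -195.0, 0.0], 0.83)]
scene stapler [([498.0, 302.0, 1.0], 0.9), ([654.0, 148.0, 77.0], 0.47)]
scene sharpener [([465.0, -182.0, 5.0], 0.76)]
scene pencil [([653.0, 271.0, 4.0], 0.63)]
scene compass [([637.0, 60.0, 0.0], 0.63)]
scene eraser [([659.0, 2.0, 44.0], 0.73)]
side organiser [([636.0, 56.0, -6.0], 0.75)]
side drawer_front []
side front_push [([446.0, 65.0, 26.0], 0.96)]
side lid_cap [([639.0, 55.0, -0.0], 0.33)]
side lid_push [([660.0, 145.0, 80.0], 0.94)]
side cup [([614.0, -198.0, -4.0], 0.61)]
side stapler [([498.0, 301.0, -1.0], 0.69)]
side sharpener [([465.0, -182.0, 3.0], 0.95)]
side pencil [([650.0, 274.0, 6.0], 0.73)]
side compass [([520.0, 27.0, 7.0], 0.62)]
side eraser []
```

View pics/scene0.png

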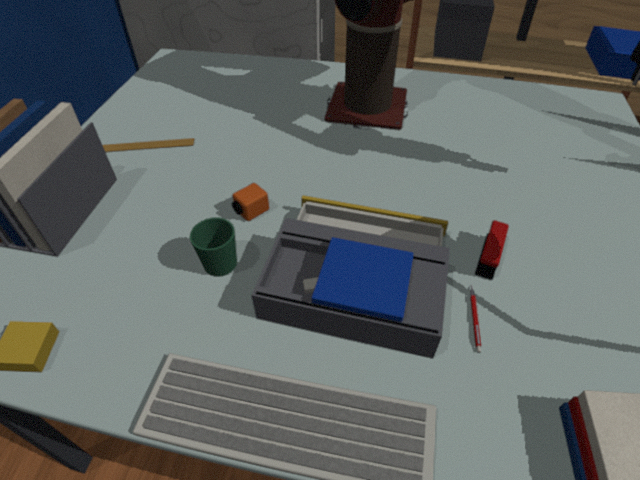

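View pics/side0.png

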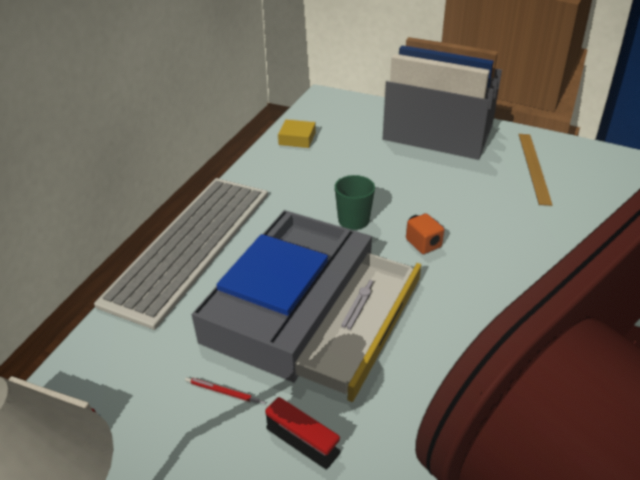

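The scene picture shows the drawer out towards the robot (yellow front from about (302,199) to (447,222)), with the lid partly open around (365,278). The cup is at (215,247), the sharpener at (250,202), the stapler at (492,248) and the pencil at (475,320). The side picture agrees, with the compass at (358,303) in the drawer. I'll get an exact yaw by fitting the blue lid and yellow front silhouettes.

```bash
cat > h.py <<'E'
import cv2,numpy as np
from plant import monitor, viewer, robot
from scipy.optimize import minimize
def proj(im,P):
    K=np.array([[im["fx"],0,im["cx"]],[0,im["fy"],im["cy"]],[0,0,1.]])
    return cv2.projectPoints(np.float64(P),np.float64(im["rvec"]),np.float64(im["tvec"]),K,np.float64(im["distortion"]))[0][:,0]
def box(x0,x1,y0,y1,z0,z1):
    return np.array([[x,y,z] for x in(x0,x1) for y in(y0,y1) for z in(z0,z1)],float)
def w(P,x,y,th):
    c,s=np.cos(th),np.sin(th);P=np.asarray(P,float)
    return np.c_[x+c*P[:,0]-s*P[:,1],y+s*P[:,0]+c*P[:,1],P[:,2]]
E
cat > fit.py <<'E'
from h import *
ims={c:viewer.get_image(c) for c in("scene","side")}
M={}
for c,im in ims.items():
    h=cv2.cvtColor(im["pixels"],cv2.COLOR_RGB2HSV)
    for n,lo,hi in(("b",(108,150,60),(125,255,255)),("y",(20,120,60),(32,255,255))):
        m=cv2.inRange(h,lo,hi);r=np.zeros_like(m)
        if c=="scene": r[185:325,290:460]=1
        else: r[225:400,200:430]=1
        m=m*r; k,l,st,_=cv2.connectedComponentsWithStats(m); i=1+np.argmax(st[1:,4]); M[c,n]=(l==i); print(c,n,st[i])
# p = x,y,th (organiser), lid, drawer
def cost(p):
    e=0
    for c,im in ims.items():
        B=w(box(-51,81,-148+p[3],-6+p[3],72,87),*p[:3])
        q=cv2.convexHull(proj(im,B).astype(np.float32));m=np.zeros((480,640),np.uint8)
        cv2.fillConvexPoly(m,np.int32(np.round(q*16)),255,cv2.LINE_AA,4)
        e+=np.abs(m/255.-M[c,"b"]).sum()
        # yellow: top outer edge ends/line
        T=w([[-102-p[4],-148,43],[-102-p[4],148,43],[-92-p[4],148,43],[-92-p[4],-148,43]],*p[:3])
        q=cv2.convexHull(proj(im,T).astype(np.float32));m=np.zeros((480,640),np.uint8)
        cv2.fillConvexPoly(m,np.int32(np.round(q*16)),255,cv2.LINE_AA,4)
        e+=2*(m/255.*(~M[c,"y"])).sum()
        yy,xx=np.nonzero(M[c,"y"]);Y=np.c_[xx,yy]
        e+=2*sum(np.abs(q.reshape(-1,2)[:,0].min()-xx.min())+np.abs(q.reshape(-1,2)[:,0].max()-xx.max()-1) for _ in[0])
        if c=="scene": e+=0
    return e
best=None
for th in(-.1,-.05,0):
  for d in(70,85):
    r=minimize(cost,[636,57,th,90,d],method="Nelder-Mead",options=dict(initial_simplex=np.array([[636,57,th,90,d]]+[list(np.array([636,57,th,90,d])+np.eye(5)[i]*[8,8,.06,10,10][i]) for i in range(5)]),maxiter=600))
    if best is None or r.fun<best.fun: best=r
    print(np.round(r.x,3),r.fun)
p=best.x
print("front_push",w([[-102-p[4],0,24]],*p[:3]),"lid_push",w([[15,-6+p[3],79.5]],*p[:3]))
out=[]
for c,im in ims.items():
    a=im["pixels"][:,:,::-1].copy()
    for B in(box(-51,81,-148+p[3],-6+p[3],72,87),box(-90,90,-150,150,0,70),box(-102-p[4],-92-p[4],-148,148,5,43)):
        q=proj(im,w(B,*p[:3]))
        for i in range(8):
            for j in range(i):
                if bin(i^j).count("1")==1: cv2.line(a,*[tuple(int(v) for v in q[k]) for k in(i,j)],(0,255,0),1)
    y0,x0=(170,220) if c=="scene" else (200,190)
    out.append(cv2.resize(a[y0:y0+210,x0:x0+250],None,fx=1.6,fy=1.6*1.5 if 0 else 1.6))
cv2.imwrite("pics/fit.png",np.hstack(out))
E
python3 fit.py
```

```text
scene b [ 312  238  101   81 5797]
scene y [302 196 145  33 584]
side b [ 217  235  110   80 5105]
side y [ 348  264   73  136 1468]
[ 6.34262e+02  5.95470e+01 -5.10000e-02  9.29300e+01  8.51140e+01] 2238.1810063380817
[ 6.33672e+02  6.05170e+01 -4.70000e-02  9.19540e+01  8.43160e+01] 2221.0908758425244
[ 6.33755e+02  6.22410e+01 -4.90000e-02  8.98290e+01  8.44180e+01] 2232.4952988568475
[ 6.34345e+02  6.26640e+01 -4.90000e-02  8.95820e+01  8.50480e+01] 2229.647476495481
[ 6.34174e+02  6.19740e+01 -5.10000e-02  9.05520e+01  8.49720e+01] 2219.5917040058207
[ 6.35759e+02  6.44620e+01 -4.70000e-02  8.75380e+01  8.65150e+01] 2236.0077801872703
front_push [[447.44388375  71.47985764  24.        ]] lid_push [[653.45310329 145.65394551  79.5       ]]
```

View pics/fit.png

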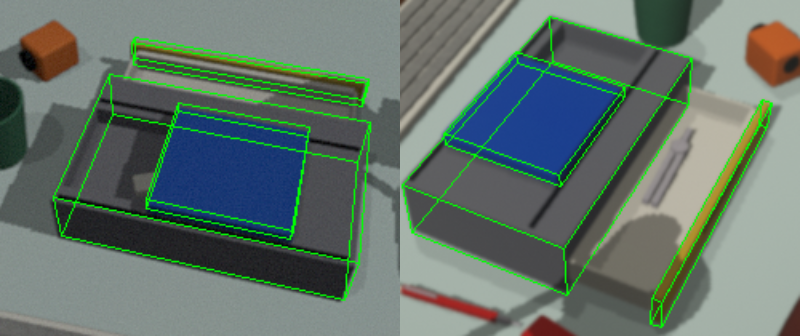

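```bash
cat > go.py <<'E'
import sys,numpy as np
from plant import monitor
from scipy.spatial.transform import Rotation as R
s=monitor.sense();q=s["tcp_rot"];M=R.from_quat([q[1],q[2],q[3],q[0]]).as_matrix()
print("t",s["t"],"pos",np.round(s["tool_pos"],1),"F",np.round(s["force"],1),"j6",s["joints"][5],"w",s["gripper_width"]);print(M.round(3))
for a in sys.argv[1:]:
    print(a,"-> cm",(M.T@(np.array(eval(a))-s["tool_pos"])/10).round(2))
E
python3 go.py "[400,73,240]" "[400,73,38]"
```

```text
t 1.3 pos [227.1 582.3 250.3] F [ 0.3 -0.8 -1.4] j6 -0.1260833497583344 w 85.64587738028142
[[-0.     0.363  0.932]
 [-0.     0.932 -0.363]
 [-1.    -0.     0.   ]]
[400,73,240] -> cm [  1.03 -41.17  34.62]
[400,73,38] -> cm [ 21.23 -41.17  34.62]
```

Call:
send_rows:
  series:
    - [[1, -5, 4, -0.05], [1, -10, 8, -0.1], [1, -14, 12, -0.15], [1, -18, 15, -0.2], [1, -22, 18.5, -0.25], [1, -26, 22, -0.3], [1, -30, 25, -0.32], [1, -33, 28, -0.32], [1, -36.5, 31, -0.32], [1, -39, 33, -0.32], [1, -41.2, 34.6, -0.32], [1, -41.2, 34.6, -0.32], [1, -41.2, 34.6, -0.32], [1, -41.2, 34.6, -0.32]]
  jaw: 0
  grip_force: 20

```text
t: 2.47
tool_pos: [401.5, 66.8, 240.9]
tcp_rot: [0.708, 0.02, 0.706, -0.022]
force: [0.6, 0.6, -0.2]
gripper_width: -0.0
```

```bash
python3 go.py "[400,73,38]"; python3 - <<'E'
from h import *
im=viewer.get_image("wrist");cv2.imwrite("pics/w1.png",im["pixels"][:,:,::-1])
for q in("front_push",):
  print([(np.round(d["location"],0),d["confidence"]) for d in viewer.place_of(q,"wrist")])
E
```

```text
t 2.4667 pos [401.5  66.8 240.9] F [ 0.6  0.6 -0.2] j6 -1.5382041188017335 w -0.0017336900990328346
[[ 0.002  0.059  0.998]
 [-0.003  0.998 -0.059]
 [-1.    -0.003  0.002]]
[400,73,38] -> cm [20.29  0.67 -0.24]
[]
```

Call:
send_rows:
  series:
    - [[3, 0.3, -0.2, 0], [6.5, 0.6, -0.2, 0], [10, 0.6, -0.2, 0], [13.5, 0.6, -0.2, 0], [16.5, 0.6, -0.2, 0], [18.5, 0.6, -0.2, 0], [20, 0.6, -0.2, 0], [20.3, 0.6, -0.2, 0], [20.3, 0.6, -0.2, 0], [20.3, 0.6, -0.2, 0]]

```text
t: 3.4
tool_pos: [398.8, 78.5, 38.2]
tcp_rot: [0.707, 0.02, 0.707, -0.019]
force: [0.7, 0.2, 0.6]
gripper_width: -0.1
```

```bash
python3 go.py "[520,66,38]"; python3 - <<'E'
from h import *
im=viewer.get_image("side");cv2.imwrite("pics/s1.png",cv2.resize(im["pixels"][180:420,280:600,::-1],None,fx=2,fy=2))
E
```

```text
t 3.4 pos [398.8  78.5  38.2] F [0.7 0.2 0.6] j6 -1.5170969494952633 w -0.1161488858583502
[[ 0.001  0.055  0.999]
 [ 0.     0.999 -0.055]
 [-1.     0.001  0.001]]
[520,66,38] -> cm [ 0.03 -0.58 12.17]
```

View pics/s1.png

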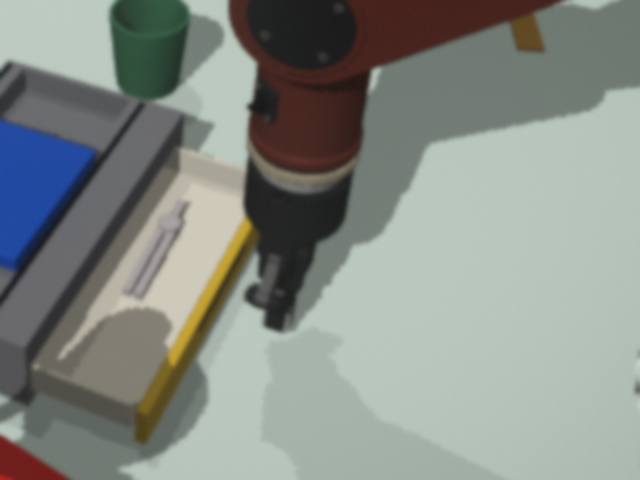

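The shut fingertips (about (280,315) in the crop) stand in front of the yellow panel, clear of the tray. I'll push gently.

Call:
send_rows:
  series:
    - [[0, 0, 0.8, 0], [0, 0, 1.6, 0], [0, 0, 2.2, 0], [0, 0, 2.6, 0], [0, 0, 3.0, 0], [0, 0, 3.4, 0], [0, 0, 3.8, 0], [0, -0.1, 4.3, 0], [0, -0.1, 4.8, 0], [0, -0.2, 5.4, 0], [0, -0.2, 6.0, 0], [0, -0.3, 6.6, 0], [0, -0.3, 7.2, 0], [0, -0.3, 7.8, 0], [0, -0.3, 8.4, 0], [0, -0.3, 9.0, 0], [0, -0.3, 9.5, 0], [0, -0.3, 9.9, 0], [0, -0.3, 10.2, 0], [0, -0.3, 10.2, 0]]

```text
t: 5.12
tool_pos: [502.2, 69.5, 39.2]
tcp_rot: [0.708, 0.02, 0.706, -0.019]
force: [0.4, -0.3, -0.4]
gripper_width: -0.2
```

```bash
python3 go.py; python3 - <<'E'
from h import *
im=viewer.get_image("side");cv2.imwrite("pics/s2.png",cv2.resize(im["pixels"][180:420,190:510,::-1],None,fx=2,fy=2))
E
```

```text
t 5.1167 pos [502.2  69.5  39.2] F [ 0.4 -0.3 -0.4] j6 -1.5342227410682718 w -0.2099986124762819
[[ 0.004  0.055  0.998]
 [ 0.     0.998 -0.055]
 [-1.     0.     0.004]]
```

View pics/s2.png

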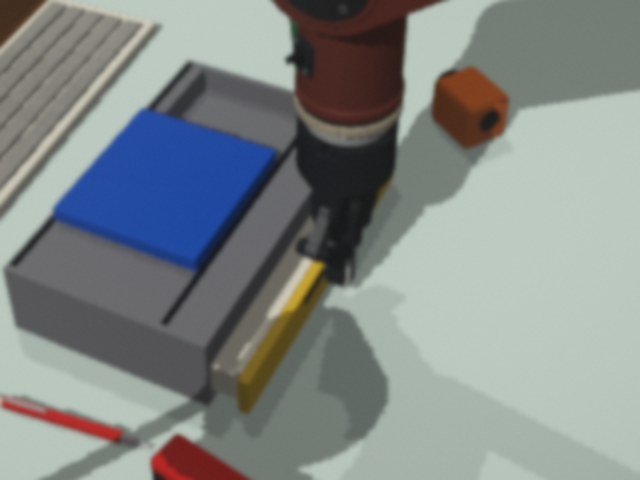

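The drawer is nearly in, with about 20 mm left and the fingers still on the outer face at (335,275). Next is a slow push to the stop.

Call:
send_rows:
  series:
    - [[0, 0, 0.3, 0], [0, 0, 0.6, 0], [0, 0, 0.9, 0], [0, 0, 1.1, 0], [0, 0, 1.3, 0], [0, 0, 1.5, 0], [0, 0, 1.7, 0], [0, 0, 1.8, 0], [0, 0, 1.9, 0], [0, 0, 2.0, 0]]

```text
t: 6.0
tool_pos: [522.1, 68.4, 39.4]
tcp_rot: [0.708, 0.02, 0.705, -0.019]
force: [-0.8, 0.4, 0.1]
gripper_width: 0.2
```

Call:
send_rows:
  series:
    - [[0, 0, 0.1, 0], [0, 0, 0.2, 0], [0, 0, 0.3, 0], [0, 0, 0.4, 0], [0, 0, 0.4, 0]]

```text
t: 6.42
tool_pos: [523.9, 68.4, 39.1]
tcp_rot: [0.706, 0.02, 0.707, -0.019]
force: [-9.7, 0.5, 7.8]
gripper_width: -0.3
```

Call:
send_rows:
  series:
    - [[0, 0, 0.3, 0], [0, 0, 0.4, 0], [0, 0, 0.4, 0]]

```text
t: 6.67
tool_pos: [524.0, 68.4, 38.4]
tcp_rot: [0.703, 0.019, 0.711, -0.019]
force: [-16.3, 0.3, 12.5]
gripper_width: 0.0
```

```bash
python3 go.py; python3 - <<'E'
from h import *
im=viewer.get_image("side");cv2.imwrite("pics/s3.png",cv2.resize(im["pixels"][180:420,190:510,::-1],None,fx=2,fy=2))
E
```

```text
t 6.6667 pos [524.   68.4  38.4] F [-16.3   0.3  12.5] j6 -1.536161965393817 w 0.021051358120085333
[[-0.011  0.055  0.998]
 [ 0.001  0.999 -0.055]
 [-1.     0.    -0.011]]
```

View pics/s3.png

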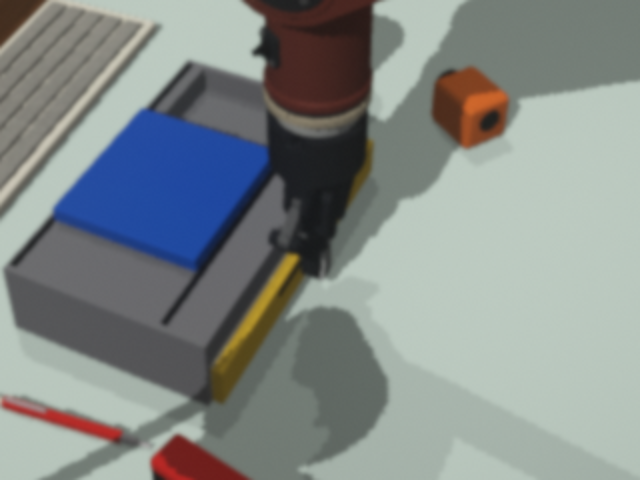

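The force rose to 16 N with no further travel, and the yellow panel lies against the grey front at (215,375)–(370,150). I'll back off, rise and check from the fixed cameras.

Call:
send_rows:
  series:
    - [[0, 0, -1, 0], [0, 0, -2.5, 0], [0, 0, -4, 0], [-3, 0, -4.5, 0], [-6.5, 0, -4.5, 0], [-10, 0, -4.5, 0], [-13, 1, -4.5, 0], [-13, 4, -4.5, 0], [-13, 8, -4.5, 0], [-13, 12, -4.5, 0], [-13, 15, -4.5, 0], [-13, 15, -4.5, 0], [-13, 15, -4.5, 0]]

```text
t: 7.8
tool_pos: [488.9, 222.1, 169.1]
tcp_rot: [0.704, 0.018, 0.71, -0.018]
force: [-0.1, -0.5, 0.5]
gripper_width: -0.2
```

```bash
python3 go.py "[653,190,170]" "[653,190,95]"; sed -i 's/\[636,57,th,90,d\]/[634,61,th,90,d]/g; s/for d in(70,85)/for d in(3,)/; s/fit.png/fit2.png/' fit.py; python3 fit.py
```

```text
t 7.8 pos [488.9 222.1 169.1] F [-0.1 -0.5  0.5] j6 -1.2430270331659006 w -0.20155989585660256
[[-0.009  0.051  0.999]
 [ 0.001  0.999 -0.051]
 [-1.     0.    -0.01 ]]
[653,190,170] -> cm [-0.25 -2.36 16.55]
[653,190,95] -> cm [ 7.25 -2.36 16.62]
scene b [ 312  238  102   83 5849]Traceback (most recent call last):
  File "fit.py", line 10, in <module>
    m=m*r; k,l,st,_=cv2.connectedComponentsWithStats(m); i=1+np.argmax(st[1:,4]); M[c,n]=(l==i); print(c,n,st[i])
                                                             ~~~~~~~~~^^^^^^^^^^
    return _wrapfunc(a, 'argmax', axis=axis, out=out, **kwds)
    return bound(*args, **kwds)
ValueError: attempt to get argmax of an empty sequence
```

```bash
python3 - <<'E'
from h import *
p=(634.1,62,-.051); im=viewer.get_image("side")
print([(np.round(d["location"],0),d["confidence"]) for d in viewer.place_of("front_push","side")],[(np.round(d["location"],0),d["confidence"]) for d in viewer.place_of("lid_push","side")], "home:",w([[-102,0,24]],*p))
a=cv2.resize(im["pixels"][:,:,::-1],None,fx=3,fy=3,interpolation=cv2.INTER_CUBIC)
for d,c in((0,(0,255,0)),(8,(0,0,255))):
    q=proj(im,w([[-102-d,148,43],[-102-d,-148,43],[-102-d,-148,5],[-102-d,148,5]],*p))*3
    cv2.polylines(a,[np.int32(q)],True,c,1)
cv2.imwrite("pics/s4.png",a[660:1260,740:1240])
E
```

```text
[(array([532.,  65.,  24.]), 0.56)] [(array([661., 147.,  80.]), 0.7)] home: [[532.23262225  67.19974523  24.        ]]
```

View pics/s4.png

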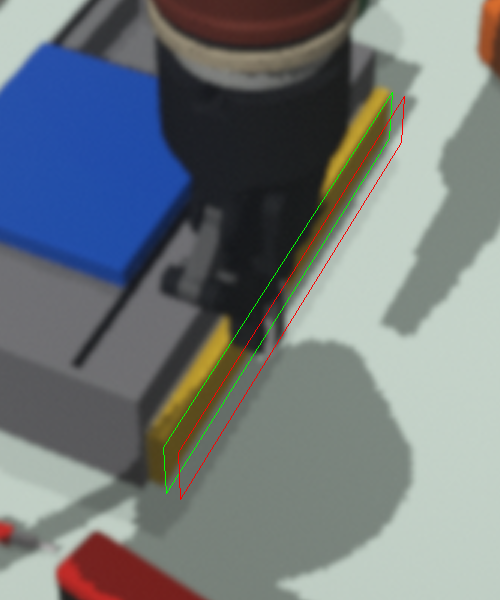

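The green outline, drawn for a drawer that is fully home, lies on the panel face, while the red one (8 mm out) is clearly off it. The network also gives x = 532, the home value. Now for the lid.

Call:
send_rows:
  series:
    - [[0, -0.5, 3, 0], [0, -1, 6.5, 0], [0, -1.5, 10, 0], [0, -2, 13, 0], [0, -2.4, 15.5, 0], [0, -2.4, 16.5, 0], [2, -2.4, 16.5, 0], [4, -2.4, 16.6, 0], [6, -2.4, 16.6, 0], [7, -2.4, 16.6, 0], [7.1, -2.4, 16.6, 0], [7.1, -2.4, 16.6, 0]]

```text
t: 9.05
tool_pos: [652.1, 185.5, 95.6]
tcp_rot: [0.703, 0.02, 0.711, -0.02]
force: [0.1, -0.6, -0.0]
gripper_width: 0.2
```

```bash
python3 go.py "[653,190,97]" "[648,70,97]"; python3 - <<'E'
from h import *
im=viewer.get_image("side");cv2.imwrite("pics/s5.png",cv2.resize(im["pixels"][180:420,150:470,::-1],None,fx=2,fy=2))
E
```

```text
t 9.05 pos [652.1 185.5  95.6] F [ 0.1 -0.6 -0. ] j6 -1.354687245895267 w 0.2261554706859124
[[-0.012  0.057  0.998]
 [ 0.     0.998 -0.057]
 [-1.    -0.001 -0.012]]
[653,190,97] -> cm [-0.14  0.46  0.06]
[648,70,97] -> cm [ -0.13 -11.55   0.24]
```

View pics/s5.png

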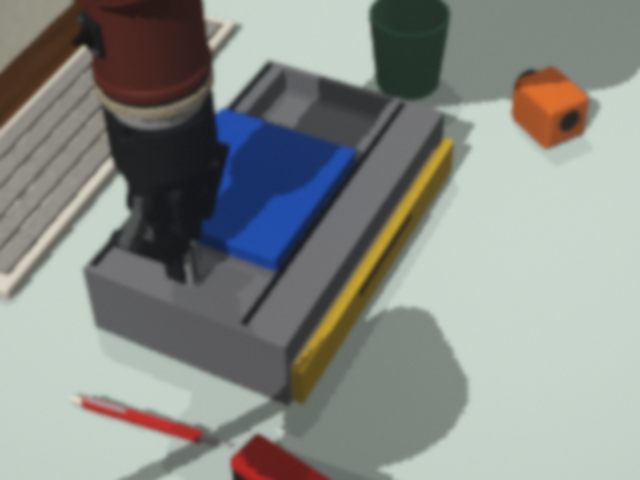

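The fingertips (about (190,280) in the crop) are over the left deck beside the lid's edge, and the yellow front is home. I'll push the lid gently along tool -y.

Call:
send_rows:
  series:
    - [[-0.1, -0.5, 0, 0], [-0.1, -1.0, 0, 0], [-0.1, -1.4, 0, 0], [-0.1, -1.8, 0, 0], [-0.1, -2.2, 0, 0], [-0.1, -2.6, 0, 0], [-0.1, -3.0, 0, 0], [-0.1, -3.5, 0, 0], [-0.1, -4.0, 0, 0], [-0.1, -4.6, 0, 0], [-0.1, -5.2, 0, 0], [-0.1, -5.8, 0, 0], [-0.1, -6.4, 0, 0], [-0.1, -7.0, 0, 0], [-0.1, -7.6, 0, 0], [-0.1, -8.2, 0, 0], [-0.1, -8.7, 0, 0], [-0.1, -9.1, 0, 0], [-0.1, -9.4, 0, 0], [-0.1, -9.4, 0, 0]]

```text
t: 10.77
tool_pos: [647.5, 91.1, 97.9]
tcp_rot: [0.703, 0.02, 0.71, -0.02]
force: [-0.3, 0.0, 1.2]
gripper_width: -0.2
```

Call:
send_rows:
  series:
    - [[0, -0.3, 0, 0], [0, -0.6, 0, 0], [0, -0.9, 0, 0], [0, -1.1, 0, 0], [0, -1.3, 0, 0], [0, -1.5, 0, 0], [0, -1.6, 0, 0], [0, -1.6, 0, 0]]

```text
t: 11.43
tool_pos: [646.5, 74.9, 97.8]
tcp_rot: [0.703, 0.02, 0.711, -0.02]
force: [0.4, -0.1, 1.1]
gripper_width: -0.2
```

Call:
send_rows:
  series:
    - [[0.2, -0.2, 0, 0], [0.2, -0.4, 0, 0], [0.2, -0.6, 0, 0], [0.2, -0.8, 0, 0], [0.2, -0.8, 0, 0]]

```text
t: 11.85
tool_pos: [646.0, 66.4, 95.7]
tcp_rot: [0.703, 0.02, 0.711, -0.021]
force: [0.6, 0.9, 0.4]
gripper_width: -0.1
```

```bash
python3 go.py; python3 - <<'E'
from h import *
im=viewer.get_image("side");cv2.imwrite("pics/s6.png",cv2.resize(im["pixels"][180:420,150:470,::-1],None,fx=2,fy=2))
E
```

```text
t 11.85 pos [646.   66.4  95.7] F [0.6 0.9 0.4] j6 -1.5313914075071153 w -0.06268924165658425
[[-0.011  0.058  0.998]
 [-0.     0.998 -0.058]
 [-1.    -0.001 -0.011]]
```

View pics/s6.png

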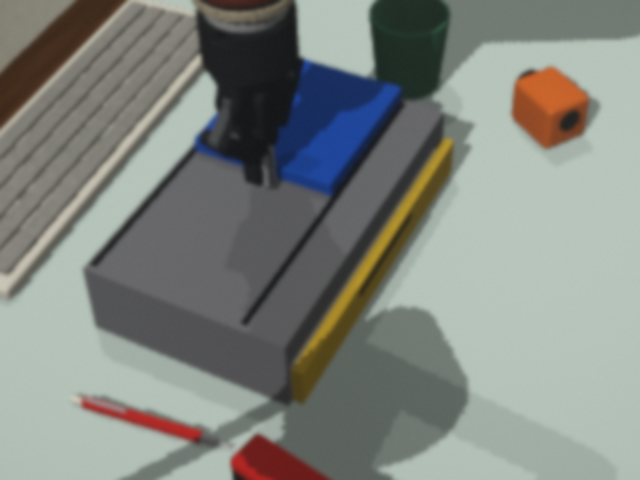

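The lid is nearly shut: its right side is by the organiser's end, with the fingers on its left edge at (262,175). There's no stop force yet, so I'll continue.

Call:
send_rows:
  series:
    - [[0, -0.2, 0, 0], [0, -0.4, 0, 0], [0, -0.6, 0, 0], [0, -0.6, 0, 0]]

```text
t: 12.23
tool_pos: [645.8, 65.3, 95.8]
tcp_rot: [0.703, 0.023, 0.71, -0.018]
force: [1.9, 17.2, -0.8]
gripper_width: 0.0
```

Call:
send_rows:
  series:
    - [[0, -0.3, 0, 0], [0, -0.3, 0, 0]]

```text
t: 12.4
tool_pos: [645.8, 65.6, 95.9]
tcp_rot: [0.704, 0.024, 0.71, -0.016]
force: [2.5, 11.6, -0.5]
gripper_width: 0.0
```

Call:
send_rows:
  series:
    - [[0, 1, 0, 0], [0, 2.5, 0, 0], [0, 4.5, 0, 0], [-3, 6, 0, 0], [-6, 9, 0, 0], [-9, 12.5, 0, 0], [-12, 16, 0, 0], [-13, 19, -1, 0], [-13, 22, -3, 0], [-13, 25, -5, 0], [-13, 27, -6, 0], [-13, 27, -6, 0], [-13, 27, -6, 0]]

```text
t: 13.48
tool_pos: [601.1, 338.7, 229.3]
tcp_rot: [0.704, 0.023, 0.71, -0.015]
force: [0.1, -0.3, 0.2]
gripper_width: -0.0
```

```bash
python3 go.py; python3 - <<'E'
from h import *
p=(634.1,62,-.051); out=[]
for c,(y0,x0) in(("scene",(170,220)),("side",(180,170))):
    im=viewer.get_image(c)
    for q in("front_push","lid_push","cup","stapler","sharpener","pencil"):
        print(c,q,[(np.round(d["location"],0).tolist(),round(d["confidence"],2)) for d in viewer.place_of(q,c)[:1]])
    a=im["pixels"][:,:,::-1]
    h=cv2.cvtColor(im["pixels"],cv2.COLOR_RGB2HSV);m=cv2.inRange(h,(108,150,40),(125,255,255));r=m*0;r[170:350,190:450]=1;m=m*r
    k,l,st,_=cv2.connectedComponentsWithStats(m);m=l==1+np.argmax(st[1:,4])
    for L in(-4,-2,0,2,4,6,8):
        t=np.zeros((480,640),np.uint8);cv2.fillConvexPoly(t,np.int32(cv2.convexHull(proj(im,w(box(-51,81,-148+L,-6+L,72,87),*p)).astype(np.float32))*16),1,8,4);print(L,(t.astype(bool)^m).sum(),end="; ")
    print()
    a=a.copy();cv2.polylines(a,[np.int32(cv2.convexHull(proj(im,w(box(-51,81,-148,-6,72,87),*p)).astype(np.float32)))],True,(0,255,0),1)
    out.append(cv2.resize(a[y0:y0+230,x0:x0+250],None,fx=1.6,fy=1.6))
print("lid shut:",w([[15,-6,79.5]],*p))
cv2.imwrite("pics/end.png",np.hstack(out))
E
```

```text
t 13.4833 pos [601.1 338.7 229.3] F [ 0.1 -0.3  0.2] j6 -1.1272256563361382 w -0.02239439312107459
[[-0.009  0.053  0.999]
 [ 0.011  0.999 -0.053]
 [-1.     0.011 -0.01 ]]
scene front_push []
scene lid_push [([649.0, 51.0, 74.0], 0.56)]
scene cup [([614.0, -194.0, -1.0], 0.72)]
scene stapler [([500.0, 302.0, -1.0], 0.91)]
scene sharpener [([466.0, -182.0, 1.0], 0.69)]
scene pencil [([651.0, 270.0, 4.0], 0.8)]
-4 620; -2 625; 0 655; 2 812; 4 963; 6 1111; 8 1270; 
side front_push [([532.0, 64.0, 25.0], 0.58)]
side lid_push [([655.0, 54.0, 79.0], 0.77)]
side cup []
side stapler [([499.0, 304.0, -4.0], 0.76)]
side sharpener [([464.0, -180.0, 3.0], 0.66)]
side pencil [([648.0, 271.0, 2.0], 0.67)]
-4 475; -2 509; 0 520; 2 540; 4 574; 6 662; 8 817; 
lid shut: [[648.77462936  55.24313289  79.5       ]]
```

View pics/end.png

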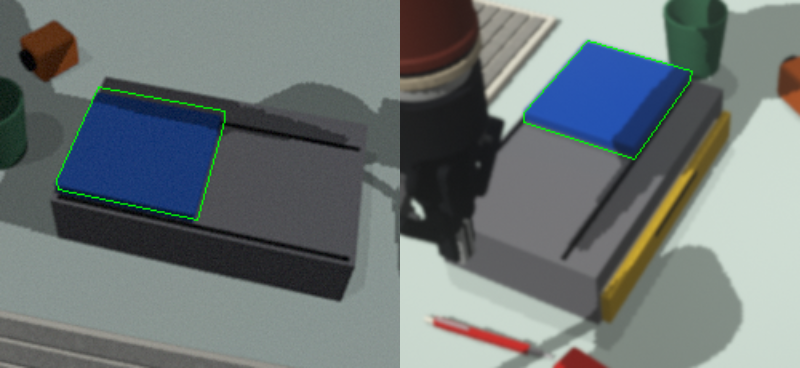

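The lid lies on the fully shut outline in both views, the drawer front is home, the neighbours haven't moved, and the hand is clear.

```bash
python3 -c "
from plant import robot
print(robot.close_job())"
```

```text
the job is handed in; nothing more can be done
None
```

The drawer is fully home and the blue lid is fully shut. I pushed both with the closed fingertips, drawer first, and handed the job in at about 14 s of the 42 s allowed. `close_job` reports no verdict.

- **Drawer:** I pushed the yellow front from about 85 mm out at no more than about 0.1 m/s. It stopped with the wrist force rising to 16 N sideways, plus 12 N upward that I did not explain. Afterwards the network put the front at x = 532 mm, which is the home position, and the overlay agreed.
- **Lid:** I pushed the left edge from about 90 mm open at the same speed, until it stopped at about 17 N. The final overlays match the fully shut outline in both cameras. The silhouette fit favoured 2–4 mm past the stop, and the network put the lid edge 1–4 mm past it; both are within measuring error.
- **Neighbours:** The stapler, sharpener and pencil are within about 4 mm of their first readings in both cameras. The cup was found in the scene camera only, within about 2 mm, because the side camera missed it.
- **Not checked:** The compass and eraser are now covered, so I could not see them at the end. The fingers stayed outside the drawer and the well throughout.
- **Hand:** It finished clear, at a height of 229 mm with no force on the wrist.

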